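# Monthly trip test of the kitchenette power box

## Robot

A 6-joint arm with a two-finger parallel gripper is mounted at the origin on the work surface. World frame = base frame: x ahead of the robot, y to its left, z up, the work surface at z = 0. Lengths are in mm, angles in rad, forces in N, time in s.
With the tool pointing down it reaches from about 400 to 825 mm from the base axis. Payload 7 kg.
Tool frame: the origin (TCP) lies on the centre line of the jaws, within the pads' length; the fingertips stand 8 mm ahead of it and the grasp point (between the pads) lies 11 mm behind it; z points along the fingers, y is the line along which they close (so a half turn about z gives the same grasp; the last joint's range is limited). The gripper opens to 85 mm and grips with 20 to 120 N. Pads are 22 mm wide; open, the fingers measure 114 mm over their backs; the gripper's body (76 mm by 85 mm) begins 54 mm behind the grasp point. The pads swing forward as they close: fully open they stand 13 mm farther back than shut.
Start: joints at [1.544, 0.359, 0.012, 0, -1.224, -0.288], TCP at [209.006, 641.803, 239.302] pointing down, gripper open.
Joint ranges: [-3.07, 3.07], [-1.43, 2.12], [-1.02, 1.25], [-3.03, 1.67], [-3.05, -0], [-3.03, 3.03]. Speed limits (rad/s): [2.39, 2.39, 3.01, 3.14, 3.14, 3.14].

## Interface

Orientations are given as a unit quaternion [w, x, y, z].
In Python, from rig import ctrl gives the robot as it stands.
- The arm moves only by the shell command python3 -m creep 'ROWS' [FORCE]. ROWS is JSON, a list that holds one entry, the list of rows, each a list of 7 numbers: the shift along the tool's x, y, z in m, then the turn, a rotation vector about the tool's x, y, z in degrees, then the finger opening in m, from 0 to 0.0854. A call has 1 to 10 rows; each row is the pose to reach, as a shift and turn from the pose commanded when the call began, along the tool's axes at that moment; what a row does not reach only later rows make up. A row lasts 1/12 s, in which the tool goes at most 41.7 mm and 7.16 degrees, less where a joint would pass 70% of its speed; a pose out of reach is approached as far as the arm can. A call with a gripper value outside its range is refused whole. The fingers move at their own pace and stop on an object; FORCE is the grip in N (left out, the last holds). Time passes only in rows, so rows that repeat a pose let the fingers close. It gives the time, the measured TCP pose, the force, the opening and the grip force at its end, in the units of the state.
- ctrl.state(): the state, without advancing time (a new reading comes with each control period).
- ctrl.grab_frame(name): name is "scene" or "top" or "wrist"; returns a dict with "img" (480x640x3 uint8, blue, green, red), "camera_matrix" (3x3 intrinsics, pixels), "R" (3x3) and "t" (3): a world point X has camera coordinates R X + t. Camera axes: x right, y down, z forward; pixel columns grow to the right and rows downward; lengths in mm; the calibration is good to about 2 mm. A picture is of the moment at which its call begins. There is no depth.
- ctrl.finish_job(): hands the job in; it is judged then, once.
The state is a dict: "t": time; "joint_positions": joint angles; "qd": joint speeds; "tau": joint torques, N m; "tcp_pos": TCP position; "tcp_rot": TCP orientation; "ft_force": force on the tool from outside, world axes, zero at the start; "moment": the same for the moment, N m; "grip_width": finger opening in mm; "grasp_force": force on a finger pad.
Only numpy, scipy, OpenCV 4.12 (cv2) and the standard library are available. Lean on these libraries where they do the work, as an engineer would, in place of code of your own. Each camera call takes 0.05 s, during which the arm holds its last target. There are 200 camera calls.

## Task

Do the safety test of the power box on the counter: press its test button so that the black lever drops by itself, lift the lever back up until it latches and stays up, then shut the splash hood fully over the button. Leave the mug, the tea tin and the biscuit box where they stand.

Things in the scene. Friction and masses are not known exactly. Their poses are not given: they have to be found in the camera images.
- power_box: White plastic power box fixed to the counter, 180 x 180 x 60 mm high, with two flat socket outlets, a lever, a test button and a hood on top. Origin: centre of its underside; z up, x from the lever side to the far side, y to the hood's hinge side. It turns about z only. 'box x, y, z' in these texts means this frame.
- reset_lever (a joint): Black U-shaped bail lever on the box's top, held by a catch. 0 = up, latched (start); grows as it drops towards box -x to 1.25 (fully down). The test button frees it; it drops within 1.5 s. To relatch, lift it to about -0.08 (hard stop -0.12): a catch resists from about 0.3. Lifting takes 1 to 3 N at the bar. Latched, it settles at about 0; let go earlier, it drops again.
- lever_bar (a point): Centre of the lever's straight cross-bar: round, 12 mm thick, along box y, 78 mm clear between the two arms. It moves on a circle of radius 75 mm about lever_pivot in the box x-z plane: 0.15 rad from upright, leaning to box -x, at joint 0 (142 mm above the counter), 1.40 rad when dropped (81 mm up, 54 mm clear of the box's front face), free to be pinched from above, fingers closing along box x.
- lever_pivot (a point): Point on the lever's hinge axis (parallel to box y) midway between the arms: box x -70, y 0, z 68 mm.
- test_button (a joint): Test button, joint value = depth pressed in m: 0 out, 0.008 fully down. Springs back. It frees the lever at about 3 mm; fully down takes about 5 N. (It also dips for a moment by itself as the lever relatches.)
- button_top (a point): Centre of the top face of the test button, a round grey push button 32 mm across that stands 20 mm above the box's top (14 mm above its 50 mm collar): box x 20, y 40, z 80 mm. It is pressed straight down.
- splash_hood (a joint): Grey hood for the test button: box shape open below, 84 (box x) x 80 x 36 mm deep, 3 mm walls. Hinged about a line along box x through hood_hinge. 0 = shut; grows as it swings up and over to box +y; starts open at 1.75 to 2.2 rad (limit 2.3). Stiff hinge: it stays where left and 1 to 2 N at its free edge move it, so push it all the way down. Shut, its flat top is 96 mm above the counter.
- hood_edge (a point): Middle of the hood's free edge at its outer top face: 80 mm from the hinge along the hood, 36 mm off it. Shut: box x 20, y 0, z 96 mm.
- hood_hinge (a point): Middle of the hood's hinge axis: box x 20, y 80, z 60 mm (on the box's top).
- mug: White mug, 80 mm across, 95 mm high, loose; origin at the centre of its underside. Bystander.
- tea_tin: Steel tea tin, 72 mm across, 130 mm high, loose; origin at the centre of its underside. Bystander.
- biscuit_box: Cardboard biscuit box, 100 x 170 x 55 mm high, loose; origin at the centre of its underside. Bystander.

How it is judged:
By the outcome, as a careful person would: the job done as asked, in the order asked, and still so for the second after the job is handed in, with the robot touching nothing.
It also fails if it takes over 58 s, if anything falls off the work surface, if the arm or the gripper's body presses on something with over 40 N, if the wrist force passes 120 N, or if a joint passes its speed limit or range.

## Working session

There is one attempt and no reset: what is moved stays moved. The work goes in short steps, Python scripts to look and compute and a shell command to move; the robot and the scene stay as the last step left them, time stands still between calls to the robot, and variables do not carry over. Pictures are saved under pics/ and viewed, at most 10 in all, crops included, and the job is handed in when it is done.

```bash
ls; mkdir -p pics; python3 - <<'E'
from rig import ctrl
import cv2,json
import numpy as np
s=ctrl.state();print({k:np.round(v,4).tolist() for k,v in s.items()})
for n in("scene","top"):
    f=ctrl.grab_frame(n);cv2.imwrite(f"pics/{n}0.png",f["img"])
    np.savez(f"pics/{n}0.npz",K=f["camera_matrix"],R=f["R"],t=f["t"])
    print(n,-np.array(f["R"]).T@np.array(f["t"]).ravel())
E
```

```text
pics
{'t': 0.0, 'joint_positions': [1.5441, 0.3594, 0.011, -0.0003, -1.2241, -0.2881], 'qd': [0.0002, 0.0003, -0.0013, -0.0002, -0.0016, -0.0004], 'tau': [0.0005, -58.3323, 29.341, 6.9367, -0.0058, 0.0], 'tcp_pos': [208.8805, 641.3586, 238.3489], 'tcp_rot': [0.0008, 0.9876, -0.1568, -0.0], 'ft_force': [0.7949, -0.0238, 0.6338], 'moment': [0.0292, -0.0406, 0.0084], 'grasp_force': 0.0, 'grip_width': 85.2035}
scene [1215.83843431 -184.00796217  966.40067576]
top [ 453.72843113   81.69990907 1239.93759704]
```

View pics/scene0.png

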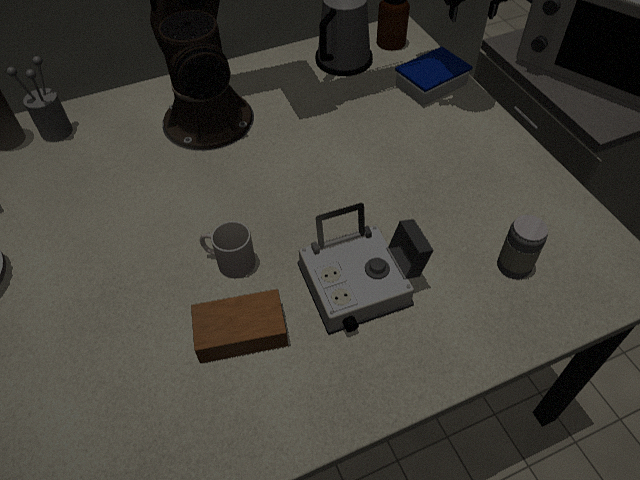

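View pics/top0.png

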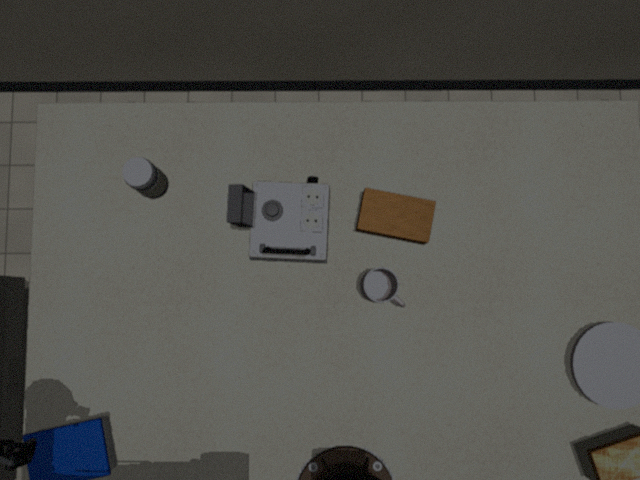

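The scene view shows the box with its lever up (bar near (340,210)), the button at (377,266) and the open hood at (410,250). In the top view the button is at (272,210), the lever bar at (287,250) and the hood at (240,204). Next I'll enlarge both to pick pixels.

```bash
python3 - <<'E'
import cv2,numpy as np
a=cv2.imread("pics/scene0.png")[195:335,290:440];b=cv2.imread("pics/top0.png")[170:270,220:340]
a=cv2.resize(a,(400,373),interpolation=cv2.INTER_CUBIC);a=cv2.resize(cv2.imread("pics/scene0.png")[195:335,290:440],None,fx=2.6,fy=2.6,interpolation=2)
b=cv2.resize(b,None,fx=3.3,fy=3.3,interpolation=2)
c=np.zeros((max(a.shape[0],b.shape[0]),a.shape[1]+b.shape[1],3),np.uint8)
c[:a.shape[0],:a.shape[1]]=a;c[:b.shape[0],a.shape[1]:]=b
c=np.clip(c.astype(float)*1.7,0,255).astype(np.uint8);print(c.shape,a.shape)
cv2.imwrite("pics/crop.png",c)
E
```

```text
(364, 786, 3) (364, 390, 3)
```

View pics/crop.png

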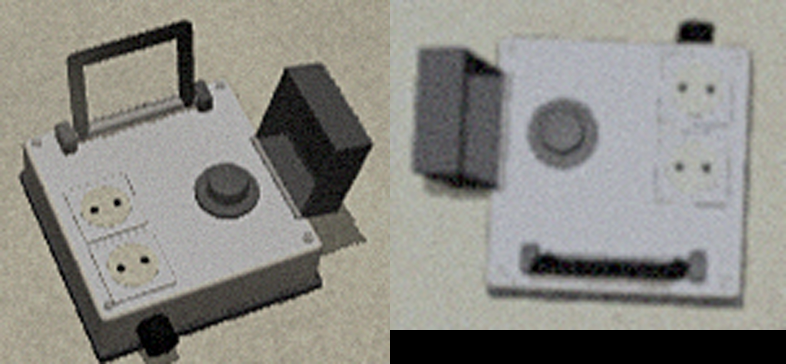

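The enlarged view gives clear corners, button, bar ends and hood edge in both views. I'll triangulate these and fit the box frame.

```bash
cat >h.py <<'E'
import cv2,numpy as np
from scipy.optimize import least_squares
def tri(ps,pt):
    P=[]
    for n in("scene0","top0"):
        d=np.load(f"pics/{n}.npz");P.append(d["K"]@np.c_[d["R"],d["t"].reshape(3,1)])
    X=cv2.triangulatePoints(P[0],P[1],np.array(ps,float).reshape(2,1),np.array(pt,float).reshape(2,1)).ravel();X=X[:3]/X[3]
    e=[np.round((q:=p@np.r_[X,1])[:2]/q[2]-u,1) for p,u in zip(P,(ps,pt))]
    return X,e
S=lambda u,v:(290+u/2.6,195+v/2.6)
T=lambda u,v:(220+(u-390)/3.3,170+v/3.3)
E
python3 - <<'E'
from h import *
D=dict(button=(S(229,180),T(564,129)),c_mm=(S(24,143),T(742,297)),c_mp=(S(222,83),T(490,288)),c_pp=(S(322,243),T(499,38)),c_pm=(S(98,304),T(750,47)),bar=(S(131.5,43),T(612,266)),hood=(S(347.5,103.5),T(418,112)))
B=dict(button=(20,40,80),c_mm=(-90,-90,60),c_mp=(-90,90,60),c_pp=(90,90,60),c_pm=(90,-90,60),bar=(-70-75*np.sin(.15),0,68+75*np.cos(.15)))
W={}
for k,v in D.items():
    W[k],e=tri(*v);print(k,W[k].round(1),*e)
f=lambda p:np.concatenate([(np.array([[np.cos(p[2]),-np.sin(p[2]),0],[np.sin(p[2]),np.cos(p[2]),0],[0,0,1]])@B[k]+[p[0],p[1],p[3]]-W[k]) for k in B])
r=least_squares(f,[700,150,0,0],loss="soft_l1",f_scale=3);print(r.x.round(4),f(r.x).reshape(-1,3).round(1))
p=r.x;c,s=np.cos(p[2]),np.sin(p[2]);h=np.array([[c,s,0],[-s,c,0],[0,0,1]])@(W["hood"]-[p[0],p[1],p[3]])
print("hood in box",h)
for a in np.arange(1.7,2.35,.1):
    print(a.round(1),80-80*np.cos(a)+36*np.sin(a),60+80*np.sin(a)+36*np.cos(a))
E
```

```text
button [663.8 164.1  71.4] [-1.   0.1] [-0.9 -0.4]
c_mm [547.7  41.1  46. ] [-1.1  0.1] [-1.1 -0.4]
c_mp [555.3 217.3  41.8] [-0.3  0. ] [-0.3 -0.1]
c_pp [732.7 210.2  51. ] [-0.3  0. ] [-0.3 -0.1]
c_pm [720.9  31.5  67.2] [ 0.2 -0. ] [0.2 0.1]
bar [561.3 128.7 140. ] [-1.1  0.1] [-1.1 -0.4]
hood [667.5 258.3 119.9] [-1.1  0.2] [-1.1 -0.5]
[ 6.405637e+02  1.250230e+02 -4.860000e-02 -8.731200e+00] [[ -1.4  -0.1  -0.1]
 [ -1.4  -1.6   5.2]
 [ -0.2   2.    9.5]
 [  2.1   0.4   0.3]
 [  5.2  -0.8 -15.9]
 [ -1.9   0.3  -6.6]]
hood in box [ 20.45208572 134.4032299  128.68044346]
1.7 126.00749271993084 134.6947830415586
1.8 133.234682287062 129.72853506130448
1.9 139.92996850582722 124.06558260790702
2.0 146.02645428949594 117.76250803035741
2.1 151.46322556734808 110.882289566315
2.2 156.1859599179329 103.49367208437477
2.3 160.14746934074788 95.67048020806389
```

```bash
python3 - <<'E'
from h import *
D=dict(button=(S(229,180),T(564,129)),c_mm=(S(24,143),T(742,297)),c_mp=(S(222,83),T(490,288)),c_pp=(S(322,243),T(499,38)),c_pm=(S(98,304),T(750,47)),bar=(S(131.5,43),T(612,266)),hood=(S(347.5,103.5),T(418,112)))
B=dict(button=(20,40,80),c_mm=(-90,-90,60),c_mp=(-90,90,60),c_pp=(90,90,60),c_pm=(90,-90,60),bar=(-70-75*np.sin(.15),0,68+75*np.cos(.15)))
P=[(lambda d:d["K"]@np.c_[d["R"],d["t"].reshape(3,1)])(np.load(f"pics/{n}.npz")) for n in("scene0","top0")]
def f(p,fz=True):
    a=p[3];b=dict(B,hood=(20,80-80*np.cos(a)+36*np.sin(a),60+80*np.sin(a)+36*np.cos(a)))
    R=cv2.Rodrigues(np.array([0,0,p[2]]))[0];o=[]
    for k in D:
        X=np.r_[R@b[k]+[p[0],p[1],p[4] if len(p)>4 else 0],1]
        for q,u in zip(P,D[k]): y=q@X;o+=list(y[:2]/y[2]-u)
    return np.array(o)
for p0 in([640,125,-.05,1.85],[640,125,-.05,1.85,0]):
    r=least_squares(f,p0,loss="soft_l1");print(r.x.round(4));print(f(r.x).reshape(-1,4).round(1))
p=r.x
E
```

```text
[ 6.413141e+02  1.231774e+02 -5.280000e-02  1.842100e+00]
[[-1.7 -2.3 -0.3 -0.9]
 [-3.  -3.9  0.5 -0.4]
 [ 0.6 -5.2 -1.5 -1.2]
 [ 0.2 -0.9  0.1 -2.4]
 [-0.   4.9  1.3 -1.6]
 [-1.9 -0.8 -0.6 -0. ]
 [-0.5 -1.9 -1.5 -1.6]]
[ 6.404035e+02  1.244914e+02 -4.810000e-02  1.829100e+00 -9.023100e+00]
[[-1.6 -0.2 -0.6  0.3]
 [-2.5 -1.6 -0.   0.1]
 [ 0.4 -3.1 -1.4 -0.3]
 [ 0.1  0.8 -0.2 -0.9]
 [ 0.7  6.8  0.4 -0.5]
 [-1.7  1.7 -0.8  0.8]
 [-1.2  0.1 -1.2 -0.1]]
```

Pose estimate: box at about (641, 124), yaw about -0.05, hood at about 1.84 rad. Heights from the top and scene views are roughly right, about 9 mm low. I'll move over the button and refine with the wrist camera.

```bash
python3 -m creep '[[[0.029,0.016,0,0,0,3.75,0.085],[0.058,0.0315,0,0,0,7.5,0.085],[0.087,0.047,0,0,0,11.25,0.085],[0.116,0.063,0,0,0,15,0.085],[0.145,0.079,0,0,0,18.75,0.085],[0.174,0.0945,0,0,0,22.5,0.085],[0.203,0.11,0,0,0,26.25,0.085],[0.232,0.126,0,0,0,30,0.085],[0.261,0.142,0,0,0,33.75,0.085],[0.29,0.158,0,0,0,37.5,0.085]]]'
cat >>h.py <<'E'
from scipy.spatial.transform import Rotation as Ro
def to(x,y,z,yaw=None,tilt=None):
    "shift in tool axes to world target; and turn so tool y is at 180deg+yaw, pointing down"
    from rig import ctrl
    s=ctrl.state();q=s["tcp_rot"];R=Ro.from_quat([*q[1:],q[0]])
    d=R.inv().apply(np.array([x,y,z])-s["tcp_pos"])
    c,n=-np.cos(yaw or 0),-np.sin(yaw or 0)
    G=Ro.from_matrix(np.array([[n,c,0],[-c,n,0],[0,0,-1.]])) # tool x, y, z columns
    if tilt is not None: G=Ro.from_rotvec(tilt)*G
    print("t",round(s["t"],2),"at",np.round(s["tcp_pos"],1),"shift mm",d.round(1),"turn deg",np.degrees((R.inv()*G).as_rotvec()).round(1),"F",np.round(s["ft_force"],1),"w",round(s["grip_width"],1))
E
python3 -c "
from h import *
to(663,162,240,-.05)"
```

```text
t: 0.93
tcp_pos: [436.5, 400.3, 239.1]
tcp_rot: [0.0, 0.884, -0.467, -0.0]
ft_force: [0.6, 0.3, 0.6]
grip_width: 84.7
grasp_force: 0.0Traceback (most recent call last):
  File "<string>", line 3, in <module>
    to(663,162,240,-.05)
    ~~^^^^^^^^^^^^^^^^^^
  File "h.py", line 19, in to
    G=Ro.from_matrix(np.array([[n,c,0],[-c,n,0],[0,0,-1.]])) # tool x, y, z columns
  File "scipy/spatial/transform/_rotation.pyx", line 1143, in scipy.spatial.transform._rotation.Rotation.from_matrix
ValueError: Non-positive determinant (left-handed or null coordinate frame) in rotation matrix 0: [[ 0.04997917 -0.99875026  0.        ]
 [ 0.99875026  0.04997917  0.        ]
 [ 0.          0.         -1.        ]].
```

```bash
sed -i 's/\[\[n,c,0\],\[-c,n,0\]/[[-n,c,0],[c,n,0]/' h.py; python3 -c "
from h import *
to(663,162,240,-.05)"
```

```text
t 0.93 at [436.5 400.3 239.1] shift mm [324.5 -52.9  -0.9] turn deg [ 0.  -0.  37.1] F [0.6 0.3 0.6] w 84.7
```

```bash
python3 -m creep '[[[0.036,-0.006,0,0,0,4.1,0.085],[0.072,-0.012,0,0,0,8.2,0.085],[0.108,-0.018,0,0,0,12.4,0.085],[0.144,-0.0235,0,0,0,16.5,0.085],[0.18,-0.0295,0,0,0,20.6,0.085],[0.216,-0.035,0,0,0,24.7,0.085],[0.252,-0.041,0,0,0,28.8,0.085],[0.288,-0.047,0,0,0,33,0.085],[0.3245,-0.053,0,0,0,37.1,0.085],[0.3245,-0.053,0,0,0,37.1,0.085]]]'
python3 - <<'E'
from rig import ctrl
import cv2,numpy as np
f=ctrl.grab_frame("wrist");cv2.imwrite("pics/w1.png",f["img"])
np.savez("pics/w1.npz",K=f["camera_matrix"],R=f["R"],t=f["t"])
R=np.array(f["R"]);print(-R.T@np.ravel(f["t"]),R.round(2))
P=f["camera_matrix"]@np.c_[R,np.ravel(f["t"])]
for k,b in dict(button=(20,40,80),bar=(-81,0,142),c_mm=(-90,-90,60),c_pp=(90,90,60),c_pm=(90,-90,60),c_mp=(-90,90,60)).items():
    X=cv2.Rodrigues(np.array([0,0,-.05]))[0]@b+[641,124,0];q=P@np.r_[X,1];print(k,(q[:2]/q[2]).round(0))
E
```

```text
t: 1.77
tcp_pos: [666.1, 159.5, 237.8]
tcp_rot: [-0.001, -0.688, 0.726, -0.0]
ft_force: [-0.9, 0.2, -1.1]
grip_width: 85.0
grasp_force: 0.0
[662.39750576  82.43832888 370.96857899] [[-1.    0.06  0.  ]
 [ 0.05  0.95  0.31]
 [ 0.02  0.31 -0.95]]
button [322. 222.]
bar [499. 183.]
c_mm [478.  35.]
c_pp [239. 274.]
c_pm [222.  37.]
c_mp [453. 273.]
```

View pics/w1.png

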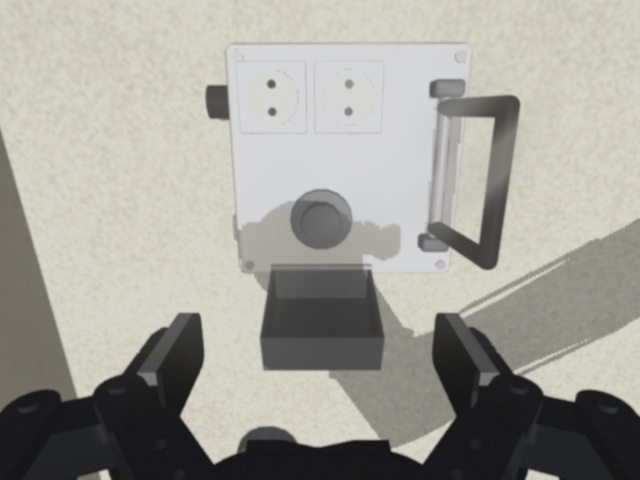

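The wrist view puts the button top at (322,222), exactly where predicted. The box corners are at (227,44), (470,44), (450,271) and (240,271), the bar centre at (502,182), and the hood's outer free edge at (322,368). I'll do a joint fit including this view.

```bash
python3 - <<'E'
from h import *
D=dict(button=(S(229,180),T(564,129),(322,221)),c_mm=(S(24,143),T(742,297),(471,43)),c_mp=(S(222,83),T(490,288),(451,272)),c_pp=(S(322,243),T(499,38),(239,273)),c_pm=(S(98,304),T(750,47),(226,43)),bar=(S(131.5,43),T(612,266),(502,182)),hood=(S(347.5,103.5),T(418,112),(322.5,368)))
B=dict(button=(20,40,80),c_mm=(-90,-90,60),c_mp=(-90,90,60),c_pp=(90,90,60),c_pm=(90,-90,60),bar=(-70-75*np.sin(.15),0,68+75*np.cos(.15)))
P=[(lambda d:d["K"]@np.c_[d["R"],d["t"].reshape(3,1)])(np.load(f"pics/{n}.npz")) for n in("scene0","top0","w1")]
for k in D: # two-view height: top+wrist
    M=lambda i:np.array(D[k][i],float).reshape(2,1)
    X=cv2.triangulatePoints(P[1],P[2],M(1),M(2)).ravel();print(k,(X[:3]/X[3]).round(1))
def f(p):
    a=p[3];b=dict(B,hood=(20,80-80*np.cos(a)+36*np.sin(a),60+80*np.sin(a)+36*np.cos(a)))
    R=cv2.Rodrigues(np.array([0,0,p[2]]))[0];o=[]
    for k in D:
        X=np.r_[R@b[k]+[p[0],p[1],0],1]
        for q,u,w in zip(P,D[k],(1,1,1)): y=q@X;o+=list(w*(y[:2]/y[2]-u))
    return np.array(o)
r=least_squares(f,[640,125,-.05,1.85],loss="soft_l1");print(r.x.round(4));print(f(r.x).reshape(-1,6).round(1))
p=r.x;print(cv2.Rodrigues(np.array([0,0,p[2]]))[0]@[20,40,80]+[p[0],p[1],0])
to(663,162,110,p[2])
E
```

```text
button [662.5 162.1  76.7]
c_mm [546.7  39.8  44.8]
c_mp [554.8 216.3  56.9]
c_pp [732.3 208.7  59.3]
c_pm [727.7  30.6  39.2]
bar [559.9 126.4 145.4]
hood [666.  254.8 129.7]
[ 6.409492e+02  1.236089e+02 -5.320000e-02  1.815900e+00]
[[-1.6 -2.5 -0.4 -0.7  0.2  0.8]
 [-2.8 -4.1  0.3 -0.2  7.9 -7.9]
 [ 0.7 -5.4 -1.7 -1.   1.9  0.6]
 [ 0.3 -1.1 -0.1 -2.3 -0.5  0.1]
 [ 0.1  4.6  1.1 -1.4 -3.6 -7.4]
 [-1.8 -1.  -0.8  0.2 -2.4  0.9]
 [-1.1 -2.3 -1.  -1.5  0.3  0.3]]
[663.04986106 162.48772603  80.        ]
t 1.82 at [664.6 161.2 237.8] shift mm [ -0.8   1.4 127.8] turn deg [ 0.1 -0.1  0.1] F [ 0.   1.3 -0.6] w 85.0
```

```bash
python3 -m creep '[[[0,0,0.02,0,0,0,0],[0,0,0.045,0,0,0,0],[0,0,0.07,0,0,0,0],[0,0,0.095,0,0,0,0],[0,0,0.115,0,0,0,0],[0,0,0.13,0,0,0,0],[0,0,0.135,0,0,0,0],[0,0,0.135,0,0,0,0],[0,0,0.135,0,0,0,0],[0,0,0.135,0,0,0,0]]]' 30; python3 -c "
from h import *
to(663,162.4,88,-.053)"
```

```text
t: 2.65
tcp_pos: [663.8, 164.8, 105.8]
tcp_rot: [0.001, -0.691, 0.723, -0.0]
ft_force: [-0.7, 0.3, -0.3]
grip_width: -0.0
grasp_force: 0.0
t 2.65 at [663.8 164.8 105.8] shift mm [ 2.5  0.7 17.8] turn deg [-0.1  0.   0.4] F [-0.7  0.3 -0.3] w -0.0
```

```bash
python3 -m creep '[[[0.001,0,0.008,0,0,0,0],[0.001,0,0.014,0,0,0,0],[0.001,0,0.017,0,0,0,0],[0.001,0,0.019,0,0,0,0],[0.001,0,0.021,0,0,0,0],[0.001,0,0.023,0,0,0,0],[0.001,0,0.023,0,0,0,0]]]'
```

```text
t: 3.23
tcp_pos: [663.0, 163.2, 81.2]
tcp_rot: [-0.0, -0.691, 0.723, 0.0]
ft_force: [-2.8, 0.0, 4.2]
grip_width: 0.3
grasp_force: 2.2
```

```bash
python3 -m creep '[[[0,0,-0.01,0,0,0,0],[0,0,-0.035,0,0,0,0],[0,0,-0.065,0,0,0,0],[0,0,-0.095,0,0,0,0],[0,0,-0.12,0,0,0,0.05],[0,0,-0.13,0,0,0,0.05],[0,0,-0.13,0,0,0,0.05],[0,0,-0.13,0,0,0,0.05]]]'; python3 - <<'E'
from h import *
from rig import ctrl
f=ctrl.grab_frame("wrist");cv2.imwrite("pics/w2.png",f["img"])
np.savez("pics/w2.npz",K=f["camera_matrix"],R=f["R"],t=f["t"])
P=f["camera_matrix"]@np.c_[f["R"],np.ravel(f["t"])]
for b in((-143.9,0,81),(-143.9,39,81),(-143.9,-39,81)):
    q=P@np.r_[cv2.Rodrigues(np.array([0,0,-.053]))[0]@b+[641,123.6,0],1];print((q[:2]/q[2]).round(0))
to(497.3,131.3,210,-.053)
E
```

```text
t: 3.9
tcp_pos: [663.1, 163.3, 212.0]
tcp_rot: [0.001, -0.691, 0.723, 0.0]
ft_force: [0.5, -0.1, -0.0]
grip_width: 48.1
grasp_force: 0.0
[569. 169.]
[557. 226.]
[581. 107.]
t 3.95 at [662.6 163.1 210.8] shift mm [ 39.4 163.7   0.9] turn deg [0.  0.  0.4] F [ 0.2 -1.  -0.1] w 50.0
```

View pics/w2.png

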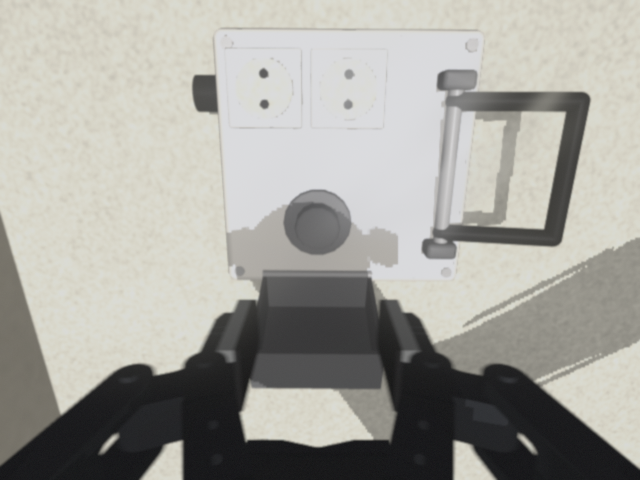

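The lever has dropped, with its bar centre at about (568,169) against a prediction of (569,169). I'll go over it next.

```bash
python3 -m creep '[[[0.004,0.018,0,0,0,0,0.05],[0.013,0.052,0,0,0,0,0.05],[0.021,0.086,0,0,0,0,0.05],[0.029,0.12,0.01,0,0,0,0.05],[0.036,0.15,0.03,0,0,0,0.05],[0.039,0.164,0.05,0,0,0,0.05],[0.039,0.164,0.06,0,0,0,0.05],[0.039,0.164,0.06,0,0,0,0.05],[0.039,0.164,0.06,0,0,0,0.05]]]'; python3 -c "
from h import *
to(497.3,131.3,72,-.053)"
```

```text
t: 4.7
tcp_pos: [497.7, 131.8, 150.7]
tcp_rot: [-0.001, -0.691, 0.723, -0.0]
ft_force: [1.0, 0.8, 0.1]
grip_width: 50.1
grasp_force: 0.0
t 4.7 at [497.7 131.8 150.7] shift mm [ 0.4  0.3 78.7] turn deg [ 0.1 -0.1  0.4] F [1.  0.8 0.1] w 50.1
```

```bash
python3 -m creep '[[[0,0,0.02,0,0,0,0.05],[0,0,0.045,0,0,0,0.05],[0,0,0.065,0,0,0,0.05],[0,0,0.076,0,0,0,0.05],[0,0,0.079,0,0,0,0.05],[0,0,0.079,0,0,0,0.05],[0,0,0.079,0,0,0,0.05]]]'; python3 -m creep '[[[0,0,0,0,0,0,0.03],[0,0,0,0,0,0,0.015],[0,0,0,0,0,0,0.005],[0,0,0,0,0,0,0.005],[0,0,0,0,0,0,0.005],[0,0,0,0,0,0,0.005],[0,0,0,0,0,0,0.005]]]' 30;  python3 -c "
from h import *
to(497.3,131.3,72,-.053)"
```

```text
t: 5.28
tcp_pos: [498.6, 132.2, 72.9]
tcp_rot: [0.0, -0.691, 0.723, -0.0]
ft_force: [0.5, 0.2, 0.9]
grip_width: 49.8
grasp_force: 0.0
t: 5.87
tcp_pos: [498.3, 132.1, 73.1]
tcp_rot: [0.001, -0.691, 0.723, -0.0]
ft_force: [0.9, -1.3, 6.7]
grip_width: 10.6
grasp_force: 29.6
t 5.87 at [498.3 132.1  73.1] shift mm [0.8 0.9 1.1] turn deg [-0.1  0.   0.4] F [ 0.9 -1.3  6.7] w 10.6
```

Gripped on the bar (opening 10.6 mm). Now I'll lift along the arc.

```bash
python3 -m creep '[[[0,-0.0027,-0.0109,0,0,0,0.005],[0,-0.0071,-0.0213,0,0,0,0.005],[0,-0.0129,-0.0309,0,0,0,0.005],[0,-0.0201,-0.0395,0,0,0,0.005],[0,-0.0285,-0.047,0,0,0,0.005],[0,-0.038,-0.0531,0,0,0,0.005],[0,-0.0447,-0.0563,0,0,0,0.005],[0,-0.0517,-0.0589,0,0,0,0.005],[0,-0.0517,-0.0589,0,0,0,0.005]]]'; python3 -c "
from h import *
to(497.3+71,131.3-3.7,72+62,-.053)"
```

```text
t: 6.62
tcp_pos: [548.5, 129.0, 132.7]
tcp_rot: [-0.001, -0.691, 0.723, 0.0]
ft_force: [-10.2, 0.2, 20.3]
grip_width: 10.2
grasp_force: 32.0
t 6.62 at [548.5 129.  132.7] shift mm [  0.5 -19.9  -1.4] turn deg [ 0.1 -0.1  0.4] F [-10.2   0.2  20.3] w 10.2
```

```bash
python3 -m creep '[[[0,-0.004,-0.002,0,0,0,0.005],[0,-0.0075,-0.0035,0,0,0,0.005],[0,-0.011,-0.004,0,0,0,0.005],[0,-0.0145,-0.0045,0,0,0,0.005],[0,-0.0175,-0.005,0,0,0,0.005],[0,-0.019,-0.005,0,0,0,0.005],[0,-0.019,-0.005,0,0,0,0.005]]]'; python3 -c "
from h import *
to(497.3+71,131.3-3.7,72+62,-.053)"
```

```text
t: 7.2
tcp_pos: [567.5, 128.1, 136.1]
tcp_rot: [-0.001, -0.691, 0.723, 0.0]
ft_force: [-4.5, -1.0, 6.0]
grip_width: 10.7
grasp_force: 31.2
t 7.2 at [567.5 128.1 136.1] shift mm [ 0.4 -0.8  2.1] turn deg [ 0.1 -0.1  0.4] F [-4.5 -1.   6. ] w 10.7
```

```bash
python3 -m creep '[[[0,-0.001,0,0,0,0,0.005],[0,-0.002,0,0,0,0,0.005],[0,-0.0025,0,0,0,0,0.005],[0,-0.0025,0,0,0,0,0.005]]]'
```

```text
t: 7.53
tcp_pos: [569.8, 128.0, 136.0]
tcp_rot: [-0.001, -0.691, 0.723, 0.0]
ft_force: [-5.5, -2.0, 4.7]
grip_width: 10.4
grasp_force: 31.3
```

```bash
python3 -m creep '[[[0,-0.001,0,0,0,0,0.005],[0,-0.002,0,0,0,0,0.005],[0,-0.002,0,0,0,0,0.005]]]'
```

```text
t: 7.78
tcp_pos: [570.0, 127.9, 135.9]
tcp_rot: [-0.002, -0.69, 0.723, 0.001]
ft_force: [-14.1, 1.5, 11.4]
grip_width: 10.4
grasp_force: 31.9
```

```bash
python3 -m creep '[[[0,0.003,0,0,0,0,0.005],[0,0.006,0,0,0,0,0.005],[0,0.009,0,0,0,0,0.005],[0,0.010,0,0,0,0,0.02],[0,0.010,0,0,0,0,0.045],[0,0.010,0,0,0,0,0.045],[0,0.010,0,0,0,0,0.045],[0,0.010,0,0,0,0,0.045]]]';python3 -m creep '[[[0,0,-0.01,0,0,0,0.045],[0,0,-0.03,0,0,0,0.045],[0,0,-0.055,0,0,0,0.045],[0,0,-0.075,0,0,0,0.045],[0,0,-0.085,0,0,0,0.045],[0,0,-0.085,0,0,0,0.02],[0,0,-0.085,0,0,0,0],[0,0,-0.085,0,0,0,0]]]'
python3 - <<'E'
from h import *
from rig import ctrl
f=ctrl.grab_frame("scene");g=ctrl.grab_frame("wrist")
a=cv2.resize(f["img"][180:340,270:450],(450,400),interpolation=2);b=cv2.resize(g["img"],(350,262))
c=np.zeros((400,800,3),np.uint8);c[:,:450]=a;c[:262,450:]=b
cv2.imwrite("pics/v3.png",c)
for a in (1.82,):
  y=80-80*np.cos(a)+36*np.sin(a);z=60+80*np.sin(a)+36*np.cos(a)
  X=cv2.Rodrigues(np.array([0,0,-.053]))[0]@[20,y,z]+[641,123.6,0];print(X)
X=cv2.Rodrigues(np.array([0,0,-.053]))[0]@[20,160,0]+[641,123.6,0];print(X)
to(X[0],X[1],220,-.053)
E
```

```text
t: 8.45
tcp_pos: [563.0, 129.1, 136.3]
tcp_rot: [0.0, -0.691, 0.723, -0.0]
ft_force: [-0.3, 0.1, -0.1]
grip_width: 45.2
grasp_force: 0.0
t: 9.12
tcp_pos: [562.0, 128.6, 220.3]
tcp_rot: [-0.001, -0.691, 0.723, 0.0]
ft_force: [0.3, -0.1, 0.0]
grip_width: 9.3
grasp_force: 0.0
[668.10335799 256.96998218 128.64996715]
[669.44794708 282.31582879   0.        ]
t 9.22 at [562.  128.5 219.9] shift mm [-158.6 -100.2   -0.4] turn deg [ 0.1 -0.1  0.4] F [0.7 0.6 0.8] w 0.0
```

View pics/v3.png

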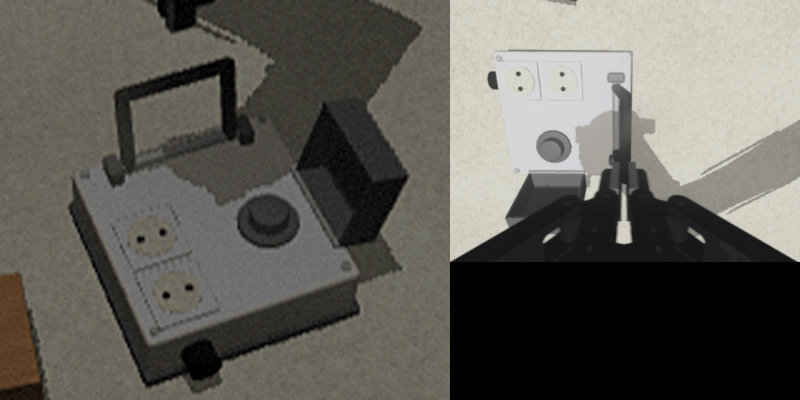

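The lever stands up, latched (bar at about (175,75) in the crop), and the hood is still open. Now I'll move behind the hood.

```bash
python3 -m creep '[[[-0.018,-0.011,0,0,0,0,0],[-0.048,-0.029,0,0,0,0,0],[-0.08,-0.049,0,0,0,0,0],[-0.112,-0.068,0,0,0,0,0],[-0.144,-0.088,0,0,0,0,0],[-0.164,-0.1,0.01,0,0,0,0],[-0.164,-0.1,0.04,0,0,0,0],[-0.164,-0.1,0.075,0,0,0,0],[-0.164,-0.1,0.1,0,0,0,0],[-0.164,-0.1,0.102,0,0,0,0]]]'; python3 - <<'E'
from h import *
Rz=cv2.Rodrigues(np.array([0,0,-.053]))[0]
X=Rz@[20,165,0]+[641,123.6,0];to(*X[:2],118,-.053)
X=Rz@[20,100,0]+[641,123.6,0];to(*X[:2],118,-.053)
E
```

```text
t: 10.05
tcp_pos: [666.5, 286.2, 111.2]
tcp_rot: [-0.006, -0.69, 0.723, 0.001]
ft_force: [-0.9, -0.8, -1.6]
grip_width: 0.1
grasp_force: 0.0
t 10.05 at [666.5 286.2 111.2] shift mm [-1.2 -3.1 -6.8] turn deg [ 0.6 -0.4  0.4] F [-0.9 -0.8 -1.6] w 0.1
t 10.05 at [666.5 286.2 111.2] shift mm [63.8 -2.7 -6.4] turn deg [ 0.6 -0.4  0.4] F [-0.9 -0.8 -1.6] w 0.1
```

```bash
python3 -m creep '[[[0.012,0,0,0,0,0,0],[0.024,0,-0.005,0,0,0,0],[0.035,0,-0.014,0,0,0,0],[0.043,0,-0.022,0,0,0,0],[0.054,0,-0.026,0,0,0,0],[0.066,0,-0.028,0,0,0,0],[0.078,0,-0.0286,0,0,0,0],[0.089,0,-0.027,0,0,0,0],[0.089,0,-0.027,0,0,0,0]]]'; python3 - <<'E'
from h import *
from rig import ctrl
f=ctrl.grab_frame("scene")
cv2.imwrite("pics/v4.png",cv2.resize(f["img"][170:330,290:450],(480,480),interpolation=2))
Rz=cv2.Rodrigues(np.array([0,0,-.053]))[0]
X=Rz@[20,76,0]+[641,123.6,0];to(*X[:2],145,-.053)
E
```

```text
t: 10.8
tcp_pos: [665.5, 196.5, 146.2]
tcp_rot: [-0.0, -0.69, 0.724, 0.0]
ft_force: [0.3, -0.5, -0.3]
grip_width: -0.1
grasp_force: 0.0
t 10.85 at [665.5 197.4 145.9] shift mm [-1.   0.6  0.9] turn deg [ 0.1 -0.   0.3] F [-0.3 -1.3  0.2] w 0.0
```

View pics/v4.png

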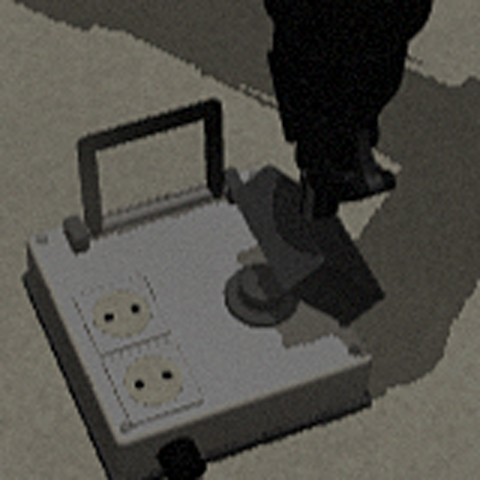

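The hood is following and about half shut. I'll continue down.

```bash
python3 -m creep '[[[0.012,0,0.003,0,0,0,0],[0.022,0,0.008,0,0,0,0],[0.029,0,0.012,0,0,0,0],[0.035,0,0.017,0,0,0,0],[0.041,0,0.022,0,0,0,0],[0.046,0,0.028,0,0,0,0],[0.051,0,0.034,0,0,0,0],[0.055,0,0.039,0,0,0,0],[0.056,0,0.041,0,0,0,0],[0.056,0,0.041,0,0,0,0]]]'
```

```text
t: 11.68
tcp_pos: [663.1, 142.9, 104.6]
tcp_rot: [-0.0, -0.691, 0.723, 0.0]
ft_force: [0.3, 0.2, 0.0]
grip_width: 0.3
grasp_force: 0.0
```

```bash
python3 -m creep '[[[0.001,0,0.001,0,0,0,0],[0.002,0,0.002,0,0,0,0],[0.002,0,0.002,0,0,0,0]]]'
```

```text
t: 11.93
tcp_pos: [663.7, 142.2, 104.1]
tcp_rot: [0.001, -0.691, 0.723, -0.0]
ft_force: [-1.3, 1.4, 4.3]
grip_width: -0.2
grasp_force: 1.9
```

```bash
python3 -m creep '[[[0,0,0.001,0,0,0,0],[0,0,0.002,0,0,0,0],[0,0,0.003,0,0,0,0],[0,0,0.003,0,0,0,0]]]'
```

```text
t: 12.27
tcp_pos: [663.9, 142.1, 103.8]
tcp_rot: [0.001, -0.691, 0.723, -0.001]
ft_force: [-8.8, 1.6, 21.0]
grip_width: -0.1
grasp_force: 10.3
```

```bash
python3 -m creep '[[[0,0,-0.01,0,0,0,0],[0,0,-0.03,0,0,0,0],[0,0,-0.06,0,0,0,0],[-0.02,0,-0.1,0,0,0,0],[-0.05,0,-0.13,0,0,0,0],[-0.085,0,-0.15,0,0,0,0],[-0.12,0,-0.15,0,0,0,0],[-0.12,0,-0.15,0,0,0,0],[-0.12,0,-0.15,0,0,0,0]]]'; python3 - <<'E'
from h import *
from rig import ctrl
f=ctrl.grab_frame("scene");g=ctrl.grab_frame("wrist")
a=cv2.resize(f["img"][180:370,180:450],(540,380),interpolation=2);b=cv2.resize(g["img"],(260,195))
c=np.zeros((380,800,3),np.uint8);c[:,:540]=a;c[:195,540:]=b
cv2.imwrite("pics/v5.png",np.clip(c*1.5,0,255).astype(np.uint8));print(ctrl.state()["t"])
P=f["camera_matrix"]@np.c_[f["R"],np.ravel(f["t"])]
for b in((-22,0,96),(62,0,96),(62,80,96),(-22,80,96)):
    q=P@np.r_[cv2.Rodrigues(np.array([0,0,-.053]))[0]@b+[641,123.6,0],1];print(((q[:2]/q[2]-[180,180])*2).round(0))
E
```

```text
t: 13.02
tcp_pos: [668.5, 263.4, 250.0]
tcp_rot: [0.0, -0.692, 0.722, 0.0]
ft_force: [0.5, -0.4, 0.2]
grip_width: 0.0
grasp_force: 0.0
13.1167
[339. 134.]
[374. 200.]
[450. 174.]
[413. 111.]
```

View pics/v5.png

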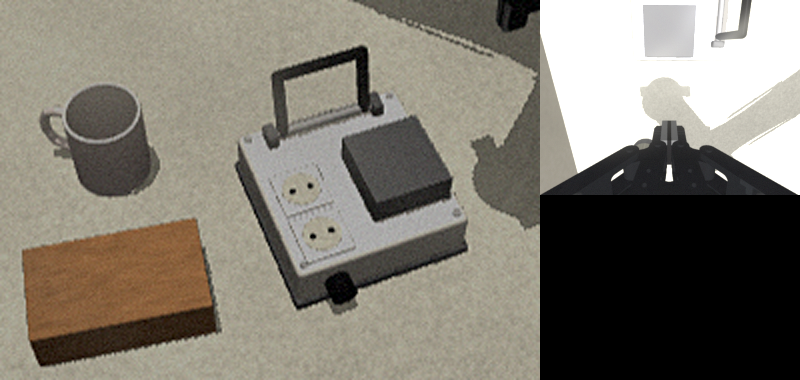

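The hood is shut, with its roof corners at about (343,137), (374,200), (450,178) and (413,117), matching the shut prediction. The lever is up, the mug and biscuit box are untouched, and the arm is clear. Handing in.

```bash
python3 -c "
from rig import ctrl
print(ctrl.finish_job())"
```

```text
the job is handed in; nothing more can be done
None
```

I pressed the test button and the lever dropped, lifted the lever until it latched and stayed up, then pushed the hood fully shut and handed the job in at about 13 s, with the mug, tea tin and biscuit box never touched.

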